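# Snap the bumper guard onto the bare stock rail

### The job

Take the yellow bumper guard off the green sloping rest and drape it, black grip up, over the bare steel rail, about midway between that rail's two blue posts. The rail is sprung and gives way, and it has catches: press the guard down until you feel that it has snapped past them and sits fully home on the bar, then let go. Leave the cans, bottle, mug, tape and carton where they stand.

Things in the scene. Friction and masses are not known exactly. Their poses are not given: they have to be found in the camera images.
- guard_mid (a point): Middle, half-way up, of the loose yellow plastic bumper guard: a rigid upside-down U, 44 mm thick (x), 140 mm long (y), 67 mm high (z, out of its top), 0.11 to 0.22 kg, front and back alike. The slot's ceiling, which rests on the bar when home, is 4.5 mm below this point. It starts on the green rest, its top leaning about 22 degrees from vertical towards the robot.
- guard_grip (a point): Centre of the black grip fin on top of the guard: 14 mm thick (x), 70 mm long (y), 30 mm tall (z), 18.5 mm above guard_mid, same axes. Grip it across its thickness.
- guard_mouth (a point): Middle of the guard's open mouth, level with the lower edges of its two side walls, 33.5 mm below guard_mid, same axes. The rounded lips there are 24 mm apart; above them the slot is 32 mm wide.
- rail_seat (a point): Middle of the top face of the BARE rail: a steel bar 20 mm thick (x), 28 mm deep, along this frame's y (z up), its top 125 mm above the table until pressed. The point moves with the bar. The blue end posts stand 15 mm higher than the bar, inner faces 102 mm to either side. Home means that guard_mid is 4.5 mm above this point.
- rail_catch (a point): Point inside the bare bar between its two catches, 18 mm below rail_seat. A white rounded spring catch, 60 mm long, bulges 5 mm from each side face at this height. The guard first perches on them about 15 mm above home, as its weight is not enough; pressing down with about 12 to 15 N snaps it past them.
- bar (a joint): How far the bare bar is pressed down in its posts, m: 0 at rest, 0.024 on its bottom stop. It is a soft sprung buffer rail: about 2 N starts it moving, 0.35 N more for each mm, so it sinks under the perched guard before the catches yield; on its stop it is rigid. Released, it rises again with the guard.
- full_rail_seat (a point): The same point of the OTHER rail, alike but already wearing a fixed yellow guard: leave it. The bare and the covered rail swap sides between starts.
- ramp: Green sloping rest, fixed, 85 mm deep (x), 170 mm wide (y), 51 mm high, that the guard starts on; origin under its centre, its low edge with an upstand faces -x, its surface rises towards +x at 22 degrees.
- can_red: Red drink can, loose, 66 mm diameter, 115 mm high, origin under it. Leave it.
- can_green: Green drink can, loose, 66 mm diameter, 115 mm high, origin under it. Leave it.
- bottle: Green bottle, loose, 68 mm diameter, 200 mm high, origin under it. Leave it.
- mug: White mug, loose, 84 mm across, 85 mm high, origin under it. Leave it.
- tape: Roll of orange tape lying flat, loose, 100 mm across, 45 mm high, origin under it. Leave it.
- carton: Small cardboard carton, loose, 130 by 90 by 70 mm, origin under it. Leave it.
There are look-alikes about, which are no part of the job. Of the things that look like the part that bears guard_mid, the middle-sized one is meant.

How it is judged:
By the outcome, as a careful person would: the job done as asked, in the order asked, and still so for the second after the job is handed in, with the robot touching nothing.
It also fails if it takes over 45 s, if anything falls off the work surface, if the arm or the gripper's body presses on something with over 40 N, if the wrist force passes 120 N, or if a joint passes its speed limit or range.

### The arm

A 7-joint arm with a two-finger parallel gripper is mounted at the origin on the work surface. World frame = base frame: x ahead of the robot, y to its left, z up, the work surface at z = 0. Lengths are in mm, angles in rad, forces in N, time in s.
With the tool pointing down it reaches from about 400 to 875 mm from the base axis. Payload 4.4 kg.
Tool frame: the origin (TCP) lies at the very end of the fingers, on their centre line; the grasp point (between the pads) lies 19 mm behind it (r.hold_point_z is the distance from the TCP to the grasp point, in mm); z points along the fingers, y is the direction in which the jaws open and shut (so a half turn about z gives the same grasp; the last joint's range is limited). The gripper opens to 85 mm and grips with 20 to 120 N. Pads are 22 mm wide; open, the fingers measure 114 mm over their backs; the gripper's body (76 mm by 85 mm) begins 54 mm behind the grasp point. The pads swing forward as they close: fully open they stand 13 mm farther back than shut.
Start: joints at [-1.268, 0.628, 0.038, 1.517, -0.027, 0.996, -0.02], TCP at [234.3, 606.318, 231.313] pointing down, gripper open.
Joint ranges: [-3.06, 3.06], [-0.37, 2.12], [-1.25, 1.32], [0.18, 2.47], [-1.1, 4.24], [0.23, 1.98], [-2.94, 2.94]. Speed limits (rad/s): [2.57, 2.57, 3.14, 3.14, 3.14, 3.14, 3.14].

### API

Orientations are given as a 3x3 rotation matrix whose columns are the frame's x, y, z axes.
In Python, from rig import r gives the robot as it stands. The module is installed in compiled form; this text tells all that it offers.
- The arm moves only by the tool arm_command, never from a script. Its arguments are lists of equal length, an entry for each row: "offset": the shift along the world's x, y, z in m, a list of three; "dr": the turn, a rotation vector about the world's x, y, z in rad, a list of three; "grip": the finger opening in m, from 0 to 0.0854. A call has 1 to 8 rows; each row is the pose to reach, as a shift and turn from the pose commanded when the call began; what a row does not reach only later rows make up. A row lasts 1/10 s, in which the tool goes at most 50 mm and 8.59 degrees, less where a joint would pass 70% of its speed; a pose out of reach is approached as far as the arm can. A call with a gripper value outside its range is refused whole. The fingers move at their own pace and stop on an object; "grip_force" is the grip in N (left out, the last holds). Time passes only in rows, so rows that repeat a pose let the fingers close. It gives the time, the measured TCP pose, the force and the opening at its end, in the units of the state.
- r.read_state(): the state, without advancing time (a new reading comes with each control period).
- r.grab_frame(name): name is "scene" or "top"; returns the picture (384x512x3 uint8, red, green, blue); there is no depth.
- r.camera_info(name): a dict with "vfov" (degrees; the focal length in pixels is half the picture's height over the tangent of half this angle, whatever the lens; pixels are square), "cx", "cy" (the principal point, pixels), "rvec" (rotation vector, rad) and "tvec" (3), from world to camera coordinates, as OpenCV has them. Camera axes: x right, y down, z forward; pixel columns grow to the right and rows downward; lengths in mm; the calibration is good to about 2 mm. A picture is of the moment at which its call begins. camera_info takes no time and is no camera call.
- r.sign_off(): hands the job in, once; it reports no verdict.
The state is a dict: "time_s": time; "q": joint angles; "dq": joint speeds; "joint_torque": joint torques, N m; "position": TCP position; "orientation": TCP orientation; "force": force on the tool from outside, world axes, zero at the start; "torque": the same for the moment, N m; "opening": finger opening in mm.
Only numpy, scipy, OpenCV 4.12 (cv2) and the standard library are available. Lean on these libraries where they do the work, as an engineer would, in place of code of your own. Each camera call takes 0.05 s, during which the arm holds its last target.

## Working session

There is one attempt and no reset: what is moved stays moved. The work goes in short steps, Python scripts to look and compute and a tool call to move; the robot and the scene stay as the last step left them, time stands still between calls to the robot, and variables do not carry over. Pictures are saved under pics/ and viewed, and the job is handed in when it is done.

Besides the shell and the picture viewer there is one more tool, called after ">>>" in YAML: its name, and indented under it one key for each argument. arm_command: Moves the arm, as the interface text tells. Its arguments: {"type":"object","properties":{"offset":{"type":"array","items":{"type":"array","items":{"type":"number"}}},"dr":{"type":"array","items":{"type":"array","items":{"type":"number"}}},"grip":{"type":"array","items":{"type":"number"}},"grip_force":{"type":"number"}},"required":["offset","dr","grip"]}

```bash
mkdir -p pics
python3 - <<'E'
from rig import r
import cv2
for n in ("scene","top"):
    im=r.grab_frame(n); cv2.imwrite(f"pics/{n}0.png",im[:,:,::-1]); print(n,r.camera_info(n))
    cv2.imwrite(f"pics/{n}0b.png",cv2.resize(im[:,:,::-1],(800,600),interpolation=cv2.INTER_CUBIC))
s=r.read_state(); print(s["time_s"],s["position"],s["orientation"],s["force"],s["opening"],r.hold_point_z)
E
```

```text
scene {'vfov': 50.16060856754988, 'cx': 256.46230905179084, 'cy': 189.75604615440102, 'rvec': array([ 2.41946146,  0.68364843, -0.2502732 ]), 'tvec': array([-356.8373606 , -139.71085833, 1492.36739451])}
top {'vfov': 44.413996974253656, 'cx': 259.3719345194263, 'cy': 189.2100574860071, 'rvec': array([ 2.21796911, -2.17480158,  0.07937227]), 'tvec': array([ -41.54714062,  421.58871076, 1741.08283722])}
0.1 [234.08201728 605.78681157 230.50292569] [[-9.32778117e-01  3.60450617e-01 -5.81658341e-04]
 [ 3.60451085e-01  9.32776800e-01 -1.56732052e-03]
 [-2.23842438e-05 -1.67162167e-03 -9.99998603e-01]] [-0.37347358 -0.43716157 -0.52192112] 85.5900829560414 18.700000000000003
```

View pics/scene0b.png

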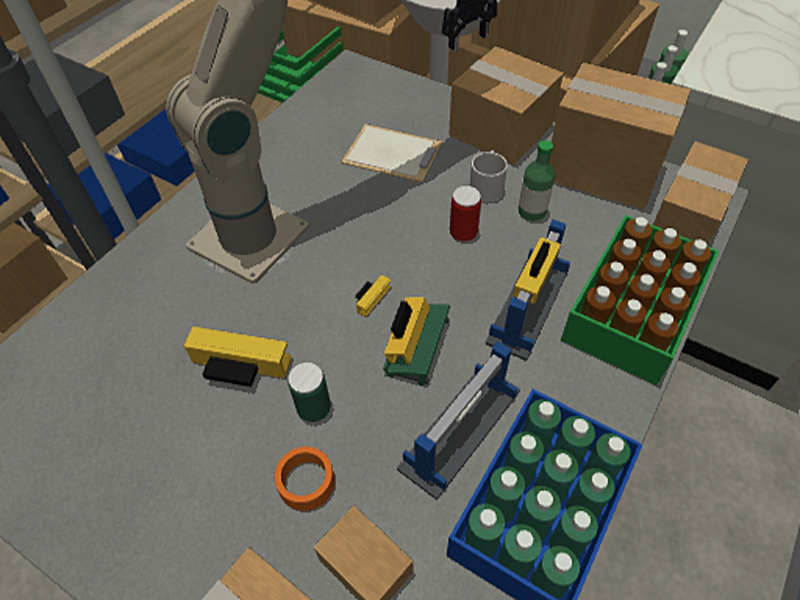

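View pics/top0b.png

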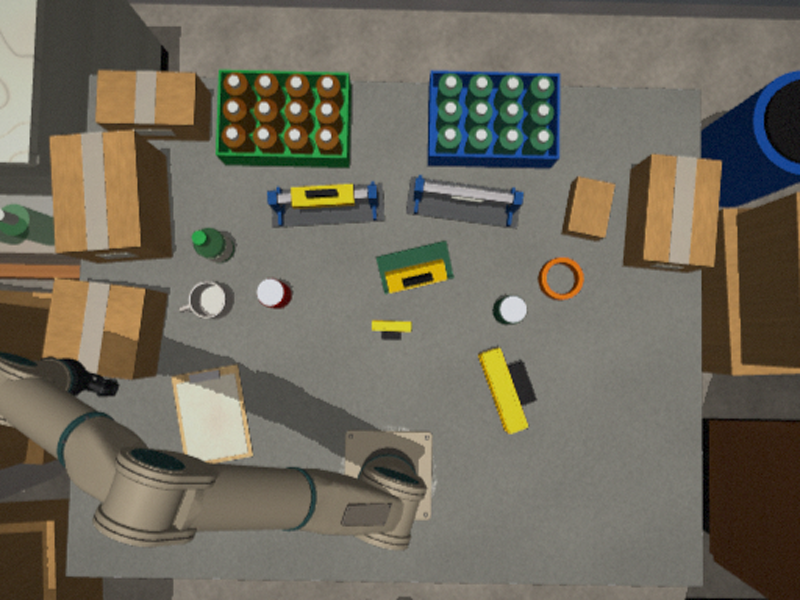

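Candidates in the scene view (800x600 px): small guard lying at (374,295), large guard lying at (240,352), the guard on the green rest at (408,332), and a fixed one on the far rail at (540,262). The one on the green rest fits: it is middle-sized and on the ramp. The bare rail is the one at (460,410). I'll confirm with enlarged crops.

Run:
```python
import cv2
s=cv2.imread("pics/scene0.png"); t=cv2.imread("pics/top0.png")
def crop(im,x,y,w,h,k,name):
    c=cv2.resize(im[y:y+h,x:x+w],None,fx=k,fy=k,interpolation=cv2.INTER_CUBIC)
    for i in range(0,w,10): cv2.putText(c,str(x+i),(i*k,8),0,.3,(255,255,255),1); cv2.line(c,(i*k,10),(i*k,16),(255,255,255),1)
    for j in range(0,h,10): cv2.putText(c,str(y+j),(0,j*k+4),0,.3,(255,255,255),1)
    cv2.imwrite(name,c)
crop(s,225,175,75,75,8,"pics/s_ramp.png")
crop(s,250,215,90,105,6-1+0,"pics/s_rail.png")
crop(t,235,145,65,50,12,"pics/t_ramp.png")
crop(t,258,105,80,45,10,"pics/t_rail.png")
```

```text
(no output)
```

View pics/s_ramp.png

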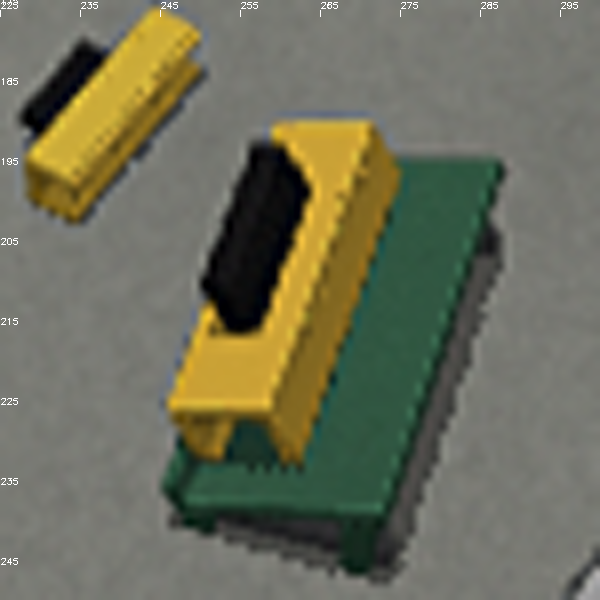

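View pics/s_rail.png

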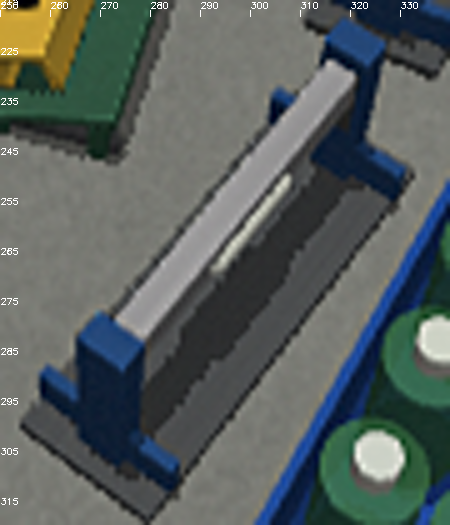

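View pics/t_ramp.png

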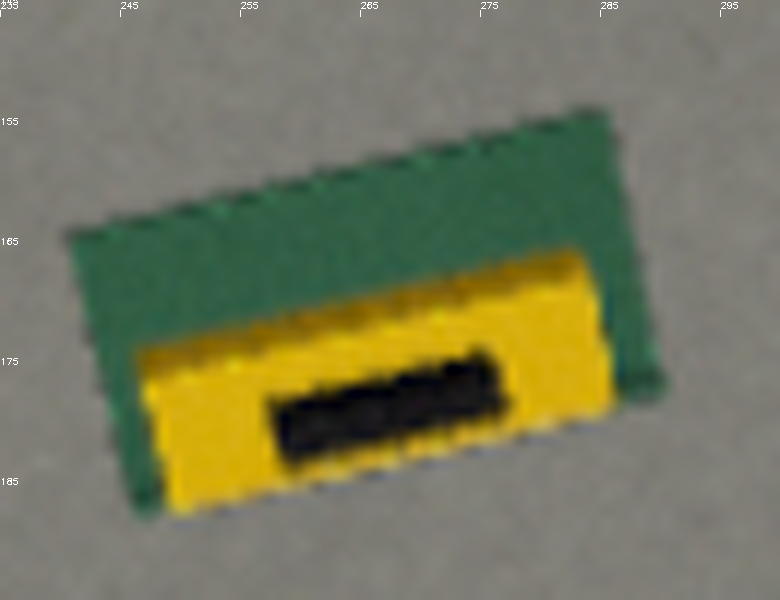

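View pics/t_rail.png

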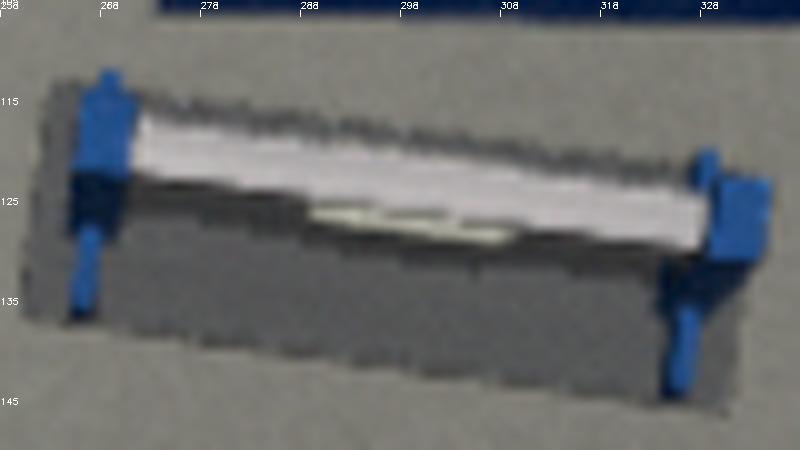

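```bash
cat > h.py <<'E'
import numpy as np, cv2
from scipy.optimize import least_squares
from scipy.spatial.transform import Rotation as R
def proj(ci,P):
    f=192/np.tan(np.radians(ci["vfov"]/2))
    K=np.array([[f,0,ci["cx"]],[0,f,ci["cy"]],[0,0,1]])
    return cv2.projectPoints(np.array(P,float).reshape(-1,1,3),ci["rvec"],ci["tvec"],K,None)[0].reshape(-1,2)
def px(c,x0,y0,k): return (np.array(c,float)+.5)/k-.5+[x0,y0]
E
cat > fit.py <<'E'
from h import *
from rig import r
C={n:r.camera_info(n) for n in("scene","top")}
for n in C: Rm=cv2.Rodrigues(C[n]["rvec"])[0]; print(n,"campos",-Rm.T@C[n]["tvec"])
T=3.5;B=-33.5
S=lambda *c:px(c,225,175,8); Tt=lambda *c:px(c,235,145,12)
obs=[("scene",(-22,-70,T),S(170,405)),("scene",(22,-70,T),S(270,412)),("scene",(22,70,T),S(372,122)),
("scene",(22,70,B+3),S(400,172)),("scene",(22,-70,B+1),S(300,465)),
("top",(-22,70,T),Tt(168,514)),("top",(-22,-70,T),Tt(613,408)),("top",(22,-70,T),Tt(590,270)),("top",(22,70,T),Tt(143,378)),
("top",(22,70,B+3),Tt(135,352)),("top",(22,-70,B+3),Tt(578,248)),
("top",(-7,35,33.5),Tt(290,465)),("top",(-7,-35,33.5),Tt(505,410))]
def rot(p): return (R.from_euler("z",p[3])*R.from_euler("y",p[4])).as_matrix()
def res(p,o=obs):
    return np.concatenate([proj(C[c],rot(p)@np.array(m)+p[:3])[0]-u for c,m,u in o])
s=least_squares(res,[480,0,60,0.2,-0.38],loss="soft_l1",x_scale=[10,10,10,.1,.1])
print("guard",s.x.round(3),np.degrees(s.x[3:])); print(res(s.x).reshape(-1,2).round(2))
g=s.x; print("grip",(rot(g)@[0,0,18.5]+g[:3]).round(1),"fin top",(rot(g)@[0,0,33.5]+g[:3]).round(1),"mouth",(rot(g)@[0,0,-33.5]+g[:3]).round(1))
print("scene-only top-only check")
S=lambda *c:px(c,250,215,5); Tt=lambda *c:px(c,258,105,10)
ro=[("scene",(-10,102,125),S(328,60)),("scene",(10,102,125),S(355,75)),("scene",(14,30,107),S(290,178)),("scene",(14,-30,107),S(213,270)),
("top",(10,102,125),Tt(145,113)),("top",(-10,102,125),Tt(132,178)),("top",(10,-102,125),Tt(708,190)),("top",(-10,-102,125),Tt(702,250)),
("top",(-14,30,107),Tt(310,212)),("top",(-14,-30,107),Tt(510,238))]
def rr(p,o=ro):
    M=R.from_euler("z",p[2]).as_matrix()
    return np.concatenate([proj(C[c],M@np.array(m)+[p[0],p[1],0])[0]-u for c,m,u in o])
s=least_squares(rr,[600,-100,-.1],loss="soft_l1",x_scale=[10,10,.1])
print("rail",s.x.round(3),np.degrees(s.x[2])); print(rr(s.x).reshape(-1,2).round(2))
np.savez("fit.npz",g=g,rail=s.x)
E
python3 fit.py
```

```text
scene campos [ 850.94153105 -658.97895691 1102.56868772]
top campos [ 316.31619436  -13.45451839 1763.68809406]
guard [ 4.6469e+02 -5.6254e+01  5.9507e+01  2.5800e-01 -3.3700e-01] [ 14.80528398 -19.31860594]
[[-0.79 -0.01]
 [-0.11 -0.12]
 [ 0.07 -0.2 ]
 [-0.17  0.36]
 [ 0.06  0.2 ]
 [ 0.26  0.01]
 [ 0.49 -0.2 ]
 [-0.06 -0.14]
 [-0.41 -0.06]
 [-0.32 -0.08]
 [-0.35 -0.32]
 [-0.75  0.04]
 [ 0.36  0.02]]
grip [458.8 -57.8  77. ] fin top [454.  -59.1  91.1] mouth [475.4 -53.4  27.9]
scene-only top-only check
rail [ 6.53447e+02 -1.69129e+02 -1.16000e-01] -6.629790194817059
[[-0.49 -0.35]
 [ 0.16  0.43]
 [-0.88  1.99]
 [ 1.72 -0.53]
 [-0.77  0.07]
 [-0.23 -0.87]
 [ 0.23  0.22]
 [ 0.12 -0.22]
 [ 1.67  0.61]
 [-1.64  0.29]]
```

```bash
cat > tgt.py <<'E'
from h import *
from rig import r
d=np.load("fit.npz"); g=d["g"]; rail=d["rail"]
def Rt(yaw,tilt): 
    G=(R.from_euler("z",yaw)*R.from_euler("y",-tilt)).as_matrix()
    return G,np.column_stack([np.cross(G[:,0],-G[:,2]),G[:,0],-G[:,2]])
def delta(pos,Rm,s=None):
    s=s or r.read_state()
    dr=(R.from_matrix(Rm)*R.from_matrix(s["orientation"]).inv()).as_rotvec()
    return ((np.array(pos)-s["position"])/1000).round(4),dr.round(4),np.degrees(np.linalg.norm(dr))
E
python3 - <<'E'
from tgt import *
G,T=Rt(g[3],np.radians(21))
for off in (100,3):
    p=g[:3]+G@[0,0,3.5+off]; print(off,p.round(1),delta(p,T))
# rough world pos of obstacles from top (z assumed)
ci=r.camera_info("top")
f=192/np.tan(np.radians(ci["vfov"]/2));Rm=cv2.Rodrigues(ci["rvec"])[0];c=-Rm.T@ci["tvec"]
for n,u,z in [("bottle",(207,240),200),("crate bottle",(450,137),150),("crate front",(494,165),90),("fullrail",(325,195),130),("small",(391,327),30)]:
    v=Rm.T@[(u[0]*.64-ci["cx"])/f,(u[1]*.64-ci["cy"])/f,1]; print(n,(c+v*(z-c[2])/v[2]).round())
E
```

```text
100 [428.8 -65.7 156.1] (array([ 0.1947, -0.6715, -0.0744]), array([ 0.2549, -0.2846, -0.9326]), np.float64(57.746262276858126))
3 [462.4 -56.8  65.6] (array([ 0.2284, -0.6626, -0.1649]), array([ 0.2549, -0.2846, -0.9326]), np.float64(57.746262276858126))
bottle [521. 394. 200.]
crate bottle [ 770. -125.  150.]
crate front [ 724. -232.   90.]
fullrail [638. 152. 130.]
small [347.  -1.  30.]
```

>>> arm_command:
  offset:
    - [0.0,-0.04,0.03]
    - [0.02,-0.08,0.05]
    - [0.04,-0.13,0.05]
    - [0.06,-0.18,0.05]
    - [0.075,-0.23,0.05]
    - [0.09,-0.28,0.05]
    - [0.105,-0.33,0.05]
    - [0.12,-0.38,0.05]
  dr:
    - [0,0,-0.1]
    - [0,0,-0.2]
    - [0,0,-0.3]
    - [0,0,-0.4]
    - [0,0,-0.5]
    - [0,0,-0.6]
    - [0,0,-0.7]
    - [0,0,-0.8]
  grip: [0.05,0.05,0.05,0.05,0.05,0.05,0.05,0.05]

```text
time_s: 0.9
position: [349.6, 240.0, 281.3]
orientation: [[-0.388, 0.922, -0.0], [0.922, 0.388, 0.0], [0.0, -0.0, -1.0]]
force: [1.8, 0.3, 0.4]
opening: 49.7
```

```bash
cat > g1.py <<'E'
from tgt import *
import sys
off=float(sys.argv[1]); tilt=float(sys.argv[2])
G,T=Rt(g[3],np.radians(tilt))
p=g[:3]+G@[0,0,3.5+off]
s=r.read_state(); print(s["time_s"],s["position"].round(1),s["force"].round(1),round(s["opening"],1),p.round(1),delta(p,T),"q",s["q"].round(2))
E
python3 g1.py 100 21
```

```text
0.9 [349.6 240.  281.3] [1.8 0.3 0.4] 49.7 [428.8 -65.7 156.1] (array([ 0.0792, -0.3058, -0.1251]), array([ 0.1181, -0.3473, -0.1382]), np.float64(22.460378561028467)) q [-0.92  0.25  0.32  2.04 -0.1   0.86 -0.15]
```

>>> arm_command:
  offset:
    - [0.01,-0.05,0.0]
    - [0.02,-0.1,0.0]
    - [0.03,-0.15,0.0]
    - [0.045,-0.2,0.0]
    - [0.06,-0.24,-0.02]
    - [0.07,-0.28,-0.05]
    - [0.075,-0.292,-0.08]
    - [0.075,-0.292,-0.08]
  dr:
    - [0.015,-0.05,-0.02]
    - [0.03,-0.1,-0.04]
    - [0.045,-0.15,-0.06]
    - [0.06,-0.2,-0.08]
    - [0.08,-0.25,-0.1]
    - [0.1,-0.3,-0.12]
    - [0.118,-0.347,-0.138]
    - [0.118,-0.347,-0.138]
  grip: [0.05,0.05,0.05,0.05,0.05,0.05,0.05,0.05]

```text
time_s: 1.7
position: [422.6, -19.3, 224.8]
orientation: [[-0.283, 0.902, 0.327], [0.959, 0.259, 0.113], [0.017, 0.345, -0.938]]
force: [0.8, 1.7, -0.1]
opening: 50.2
```

```bash
python3 g1.py 3 21; python3 g1.py 50 21
```

```text
1.7 [422.6 -19.3 224.8] [ 0.8  1.7 -0.1] 50.2 [462.4 -56.8  65.6] (array([ 0.0398, -0.0376, -0.1592]), array([-0.0131, -0.0181, -0.0282]), np.float64(2.061794053935867)) q [-0.12  0.22  0.27  2.4  -0.81  0.3   1.17]
1.7 [422.6 -19.3 224.8] [ 0.8  1.7 -0.1] 50.2 [446.2 -61.2 109.5] (array([ 0.0235, -0.0419, -0.1153]), array([-0.0131, -0.0181, -0.0282]), np.float64(2.061794053935867)) q [-0.12  0.22  0.27  2.4  -0.81  0.3   1.17]
```

>>> arm_command:
  offset:
    - [0,0,0]
    - [0,0,0]
  dr:
    - [0,0,0]
    - [0,0,0]
  grip: [0.05,0.05]

```text
time_s: 1.9
position: [422.8, -18.4, 225.5]
orientation: [[-0.283, 0.903, 0.325], [0.959, 0.26, 0.114], [0.018, 0.344, -0.939]]
force: [0.6, -0.1, -0.2]
opening: 49.9
```

```bash
python3 g1.py 50 21; python3 g1.py 3 21
```

```text
1.9 [422.8 -18.4 225.5] [ 0.6 -0.1 -0.2] 49.9 [446.2 -61.2 109.5] (array([ 0.0233, -0.0428, -0.116 ]), array([-0.0134, -0.02  , -0.0285]), np.float64(2.135294027512989)) q [-0.13  0.22  0.27  2.4  -0.8   0.3   1.15]
1.9 [422.8 -18.4 225.5] [ 0.6 -0.1 -0.2] 49.9 [462.4 -56.8  65.6] (array([ 0.0396, -0.0385, -0.1599]), array([-0.0134, -0.02  , -0.0285]), np.float64(2.135294027512989)) q [-0.13  0.22  0.27  2.4  -0.8   0.3   1.15]
```

>>> arm_command:
  offset:
    - [0.006,-0.01,-0.03]
    - [0.012,-0.02,-0.06]
    - [0.018,-0.03,-0.09]
    - [0.023,-0.043,-0.116]
    - [0.023,-0.043,-0.116]
  dr:
    - [-0.003,-0.005,-0.007]
    - [-0.006,-0.01,-0.014]
    - [-0.01,-0.015,-0.02]
    - [-0.013,-0.02,-0.028]
    - [-0.013,-0.02,-0.028]
  grip: [0.05,0.05,0.05,0.05,0.05]

```text
time_s: 2.4
position: [465.0, -73.5, 152.5]
orientation: [[-0.268, 0.919, 0.289], [0.963, 0.247, 0.108], [0.028, 0.307, -0.951]]
force: [-0.1, 0.5, 0.3]
opening: 49.9
```

```bash
python3 g1.py 50 21
python3 - <<'E'
from rig import r
import cv2
for n,(x,y,w,h,k) in {"scene":(215,150,90,90,6),"top":(235,145,65,50,12)}.items():
    im=r.grab_frame(n)[:,:,::-1]; cv2.imwrite(f"pics/{n}1.png",im)
    cv2.imwrite(f"pics/{n}1c.png",cv2.resize(im[y:y+h,x:x+w],None,fx=k,fy=k,interpolation=cv2.INTER_CUBIC))
E
```

```text
2.4 [465.  -73.5 152.5] [-0.1  0.5  0.3] 49.9 [446.2 -61.2 109.5] (array([-0.0189,  0.0124, -0.0431]), array([-0.0133, -0.0597, -0.0137]), np.float64(3.5900798592025978)) q [ 0.17  0.45  0.08  2.32 -1.1   0.23  1.56]
```

View pics/scene1c.png

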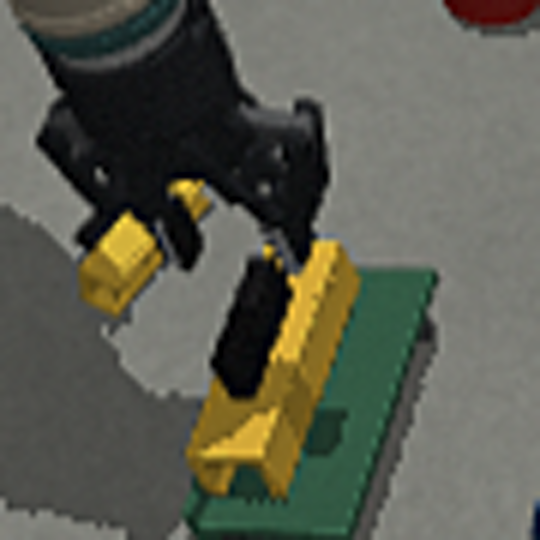

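The arm sits on limits of joints 5 and 6 here. I'll identify the kinematics from the recorded poses to find a feasible wrist posture.

```bash
cat > kin.py <<'E'
from h import *
import itertools
data=[]
def add(q,p,o): data.append((np.array(q,float),np.array(p,float),np.array(o,float)))
add([-1.268,0.628,0.038,1.517,-0.027,0.996,-0.02],[234.3,606.318,231.313],[[-.93278,.36045,-.0006],[.36045,.93278,-.0016],[0,-.0017,-1]])
add([-0.92,0.25,0.32,2.04,-0.1,0.86,-0.15],[349.6,240.0,281.3],[[-0.388,0.922,0],[0.922,0.388,0],[0,0,-1]])
add([-0.12,0.22,0.27,2.4,-0.81,0.3,1.17],[422.6,-19.3,224.8],[[-0.283,0.902,0.327],[0.959,0.259,0.113],[0.017,0.345,-0.938]])
add([-0.13,0.22,0.27,2.4,-0.8,0.3,1.15],[422.8,-18.4,225.5],[[-0.283,0.903,0.325],[0.959,0.26,0.114],[0.018,0.344,-0.939]])
from scipy.spatial.transform import Rotation as R
def fk(q,S,o1,o7,d):
    z=lambda a:R.from_euler("z",a).as_matrix(); y=lambda a:R.from_euler("y",a).as_matrix()
    d0,a1,d1,a2,d2,a3,d3=d
    M=z(S[0]*q[0]+o1); p=np.array([0,0,d0])
    M=M@y(q[1])@z(S[1]*q[2]); p=p+M@[a1,0,d1]
    M=M@y(q[3])@z(S[2]*q[4]); p=p+M@[a2,0,d2]
    M=M@y(q[5])@z(S[3]*q[6]+o7); p=p+M@(z(-(S[3]*q[6]+o7)))@[a3,0,0]+M@[0,0,d3]
    return p,M
E
cat > kfit.py <<'E'
from kin import *
from rig import r
import pickle
s=r.read_state(); add(s["q"],s["position"],s["orientation"])
best=[]
for S in itertools.product([1,-1],repeat=4):
  for o7 in (0,np.pi/2,np.pi,-np.pi/2):
    def res(v):
        e=[]
        for q,p,o in data:
            P,M=fk(q,S,v[0],v[1]+o7,v[2:]); e+=list((P-p)/10)+list(((M-o)*10).ravel())
        return e
    f=least_squares(res,[0 ,0,300,0,400,0,400,0,250])
    best.append((f.cost,S,f.x[0],f.x[1]+o7,f.x[2:]))
best.sort(key=lambda b:b[0])
for b in best[:4]: print(round(b[0],3),b[1],b[2:4],b[4].round(1))
pickle.dump(best[0],open("kin.pkl","wb"))
for q,p,o in data:
    P,M=fk(q,*best[0][1:]); print((P-p).round(1),abs(M-o).max().round(3))
E
python3 kfit.py
```

```text
0.341 (-1, -1, -1, -1) (np.float64(-0.047951832498890935), np.float64(1.523371842079361)) [338.1  -3.6 554.2  -1.6 377.1  -8.4 353. ]
0.341 (-1, -1, -1, -1) (np.float64(-0.04795183243197875), np.float64(1.5233718422899232)) [338.1  -3.6 554.2  -1.6 377.1  -8.4 353. ]
0.341 (-1, -1, -1, -1) (np.float64(-0.04795183135976434), np.float64(1.523371843531556)) [338.1  -3.6 554.2  -1.6 377.1  -8.4 353. ]
0.341 (-1, -1, -1, -1) (np.float64(-0.047951832607248765), np.float64(1.5233718421327123)) [338.1  -3.6 554.2  -1.6 377.1  -8.4 353. ]
[ 2.2 -2.   1.1] 0.003
[-0.9  4.7 -1.3] 0.007
[0.4 0.4 0.4] 0.015
[-0.3  3.2 -0.6] 0.014
[-0.4 -2.7  0.4] 0.015
```

```bash
cat > ik.py <<'E'
from kin import *
import pickle
b=pickle.load(open("kin.pkl","rb")); PAR=b[1:]
lo=np.array([-3.06,-.37,-1.25,.18,-1.1,.23,-2.94]); hi=np.array([3.06,2.12,1.32,2.47,4.24,1.98,2.94])
def ik(p,T,n=60,q0=None,seed=0,m=0.03):
    rng=np.random.default_rng(seed); out=[]
    for i in range(n):
        x0=q0 if (q0 is not None and i==0) else rng.uniform(lo+.05,hi-.05)
        f=least_squares(lambda q:np.r_[(fk(q,*PAR)[0]-p)/10,(R.from_matrix(fk(q,*PAR)[1]@T.T)).as_rotvec()*5],np.clip(x0,lo+m+1e-3,hi-m-1e-3),bounds=(lo+m,hi-m),max_nfev=60)
        out.append((f.cost,f.x))
    out.sort(key=lambda t:t[0]); return out
E
python3 - <<'E'
from ik import *
from tgt import Rt,g
for tilt in (21,16,10):
  for a in (0,-.4,.4):
    G,T=Rt(g[3],np.radians(tilt))
    for flip in (0,1):
      for off in (3,60):
        T2=R.from_rotvec(G[:,0]*a).as_matrix()@T
        if flip: T2=T2@np.diag([-1,-1,1])
        c=g[:3]+G@[0,0,3.5+22]; p=c+T2[:,2]*(22-off)
        o=ik(p,T2,12)
        print(tilt,a,flip,off,round(o[0][0],4),o[0][1].round(2))
E
```

```text
21 0 0 3 0.0 [ 0.64  0.77 -0.63  2.43  2.43  0.36 -1.94]
21 0 0 60 0.0002 [0.15 0.52 0.09 2.44 4.19 0.26 2.55]
21 0 1 3 0.0 [-0.16  0.73  0.52  2.43  4.21  0.59 -0.63]
21 0 1 60 0.0002 [ 0.75  0.63 -0.72  2.44  2.09  0.26  1.53]
21 -0.4 0 3 0.0847 [-0.59  0.8   0.62  2.44  3.34  0.33  2.91]
21 -0.4 0 60 0.2021 [-0.39  0.57  0.25  2.44  2.05  0.26 -2.07]
21 -0.4 1 3 0.0835 [-0.53  0.78  0.53  2.44  3.14  0.33 -0.02]
21 -0.4 1 60 0.2021 [-0.39  0.57  0.25  2.44  2.05  0.26  1.08]
21 0.4 0 3 0.0 [ 1.05  0.99 -0.93  2.24  0.89  0.26 -0.13]
21 0.4 0 60 0.0 [ 0.73  0.66 -0.33  2.22 -0.83  0.46  1.58]
21 0.4 1 3 0.0 [ 1.07  1.02 -0.98  2.24  0.99  0.3   2.91]
21 0.4 1 60 0.0 [ 0.49  0.64  0.03  2.21 -1.06  0.65 -1.32]
16 0 0 3 0.0 [ 0.57  0.73 -0.57  2.36  2.04  0.27 -1.59]
16 0 0 60 0.0 [ 0.73  0.63 -0.76  2.37  1.52  0.3  -1.09]
16 0 1 3 0.0 [ 0.56  0.73 -0.55  2.36  2.06  0.26  1.53]
16 0 1 60 0.0 [ 0.69  0.61 -0.7   2.37  1.52  0.26  2.05]
16 -0.4 0 3 0.0 [-0.6   0.81  0.63  2.44  3.37  0.33  2.91]
16 -0.4 0 60 0.0124 [-0.41  0.57  0.27  2.44  2.11  0.26 -2.09]
16 -0.4 1 3 0.0002 [-0.35
[... 349 characters left out ...]
0.0 [ 0.65  0.78 -0.76  2.29  1.46  0.45 -1.06]
10 0 0 60 0.0 [ 0.54  0.57 -0.56  2.29  0.88  0.29 -0.49]
10 0 1 3 0.0 [ 0.6   0.76 -0.69  2.29  1.45  0.39  2.1 ]
10 0 1 60 0.0 [ 0.83  0.76 -1.06  2.28  1.25  0.63  2.26]
10 -0.4 0 3 0.0 [ 0.07  0.72 -0.35  2.37  1.8   0.62 -1.73]
10 -0.4 0 60 0.0 [-0.06  0.57 -0.24  2.38  1.56  0.51 -1.53]
10 -0.4 1 3 0.0 [ 0.23  0.78 -0.6   2.37  1.75  0.8   1.47]
10 -0.4 1 60 0.0 [-0.15  0.56 -0.1   2.38  1.56  0.44  1.62]
10 0.4 0 3 0.0 [ 0.43  0.74 -0.1   2.12 -0.75  0.53  1.34]
10 0.4 0 60 0.0 [ 1.05  0.91 -1.05  2.08  0.57  0.64  0.02]
10 0.4 1 3 0.0 [ 0.67  0.78 -0.46  2.12 -0.27  0.4  -2.28]
10 0.4 1 60 0.0 [ 0.64  0.66 -0.34  2.08 -0.39  0.58 -2.15]
```

Run:
```python
from ik import *
from tgt import Rt,g
for tilt in (21,):
  for a in (.15,.25,.35,.45):
    G,T=Rt(g[3],np.radians(tilt))
    for off in (3,60):
        T2=R.from_rotvec(G[:,0]*a).as_matrix()@T
        c=g[:3]+G@[0,0,3.5+22]; p=c+T2[:,2]*(22-off)
        best=None
        for m in (.03,.08,.13,.18,.23,.28):
            o=ik(p,T2,10,m=m)
            if o[0][0]<1e-3: best=(m,o[0][1].round(2))
        print(tilt,a,off,best)
```

```text
21 0.15 3 (0.08, array([ 0.88,  0.88, -0.86,  2.36,  1.97,  0.31, -1.34]))
21 0.15 60 (0.08, array([ 1.03,  0.78, -1.  ,  2.37,  1.51,  0.31, -0.91]))
21 0.25 3 (0.13, array([ 1.06,  1.06, -1.12,  2.32,  1.59,  0.48, -0.9 ]))
21 0.25 60 (0.13, array([ 1.13,  0.87, -1.09,  2.32,  1.19,  0.36, -0.52]))
21 0.35 3 (0.13, array([ 1.08,  1.04, -1.04,  2.27,  1.27,  0.36, -0.53]))
21 0.35 60 (0.18, array([ 0.69,  0.63, -0.3 ,  2.25, -0.92,  0.42,  1.64]))
21 0.45 3 (0.18, array([ 1.12,  1.1 , -1.07,  2.2 ,  0.95,  0.41, -0.17]))
21 0.45 60 (0.28, array([ 0.72,  0.68, -0.28,  2.18, -0.82,  0.55,  1.6 ]))
```

Run:
```python
from ik import *
from tgt import Rt,g
for a in (.4,.5,.6):
    G,T=Rt(g[3],np.radians(21)); q=np.array([.6,.66,-.15,2.2,-1.0,.5,1.55])
    for off in (60,30,6):
        T2=R.from_rotvec(G[:,0]*a).as_matrix()@T
        c=g[:3]+G@[0,0,3.5+22]; p=c+T2[:,2]*(22-off)
        o=ik(p,T2,1,q0=q,m=.02)
        print(a,off,round(o[0][0],4),o[0][1].round(2)); q=o[0][1]
```

```text
0.4 60 0.0313 [ 0.59  0.63 -0.16  2.2  -0.86  0.54  1.58]
0.4 30 0.0 [ 0.6   0.7  -0.19  2.23 -1.06  0.48  1.8 ]
0.4 6 0.0 [ 0.65  0.76 -0.31  2.24 -1.08  0.37  1.81]
0.5 60 0.1535 [ 0.6   0.65 -0.16  2.19 -0.86  0.55  1.58]
0.5 30 0.0 [ 0.57  0.74 -0.08  2.16 -1.    0.66  1.79]
0.5 6 0.0 [ 0.63  0.79 -0.22  2.17 -0.99  0.54  1.77]
0.6 60 0.4515 [ 0.62  0.66 -0.16  2.18 -0.86  0.57  1.58]
0.6 30 0.0 [ 0.7   0.8  -0.23  2.09 -0.81  0.69  1.64]
0.6 6 0.0 [ 0.63  0.83 -0.16  2.11 -0.92  0.68  1.74]
```

```bash
cat > g2.py <<'E'
from ik import *
from tgt import Rt,g,r
import sys
so=float(sys.argv[1]); a=.45; tilt=21
G,T=Rt(g[3],np.radians(tilt)); T2=R.from_rotvec(G[:,0]*a).as_matrix()@T
p=g[:3]+G@[0,0,26.5]+T2[:,2]*(18.7-so)
s=r.read_state()
dr=R.from_matrix(T2@s["orientation"].T).as_rotvec()
dd=s["position"]-p
print(s["time_s"],"pos",s["position"].round(1),"F",s["force"].round(1),"open",round(s["opening"],1),"q",s["q"].round(2))
print("tgt",p.round(1),"off",((p-s["position"])/1000).round(4),"dr",dr.round(3), "err in guard axes",(G.T@dd).round(1))
E
python3 g2.py 60; python3 g2.py 0
```

```text
2.5 pos [463.4 -72.1 152.7] F [-0.2 -0.1  0.1] open 49.6 q [ 0.16  0.44  0.08  2.33 -1.1   0.23  1.56]
tgt [447.2 -79.5 119. ] off [-0.0162 -0.0074 -0.0337] dr [0.395 0.049 0.135] err in guard axes [28.5  3.  25.2]
2.5 pos [463.4 -72.1 152.7] F [-0.2 -0.1  0.1] open 49.6 q [ 0.16  0.44  0.08  2.33 -1.1   0.23  1.56]
tgt [459.3 -49.3  68.5] off [-0.0042  0.0228 -0.0841] dr [0.395 0.049 0.135] err in guard axes [ 28.5 -23.1  79.2]
```

>>> arm_command:
  offset:
    - [-0.003,-0.002,0.0]
    - [-0.006,-0.005,0.0]
    - [-0.01,-0.01,0.0]
    - [-0.015,-0.012,-0.005]
    - [-0.018,-0.013,-0.015]
    - [-0.019,-0.014,-0.02]
    - [-0.019,-0.014,-0.02]
    - [-0.019,-0.014,-0.02]
  dr:
    - [0.08,0.01,0.03]
    - [0.16,0.02,0.055]
    - [0.24,0.03,0.08]
    - [0.32,0.04,0.11]
    - [0.395,0.05,0.135]
    - [0.395,0.05,0.135]
    - [0.395,0.05,0.135]
    - [0.395,0.05,0.135]
  grip: [0.05,0.05,0.05,0.05,0.05,0.05,0.05,0.05]

```text
time_s: 3.3
position: [443.9, -85.2, 133.4]
orientation: [[-0.381, 0.903, 0.199], [0.831, 0.24, 0.502], [0.406, 0.357, -0.841]]
force: [0.9, 1.3, 0.3]
opening: 50.1
```

```bash
python3 g2.py 60; python3 g2.py 0
```

```text
3.3 pos [443.9 -85.2 133.4] F [0.9 1.3 0.3] open 50.1 q [ 0.52  0.63  0.04  2.18 -0.99  0.72  1.78]
tgt [447.2 -79.5 119. ] off [ 0.0034  0.0057 -0.0144] dr [ 0.001 -0.001 -0.001] err in guard axes [ 0.8 -4.7 15.2]
3.3 pos [443.9 -85.2 133.4] F [0.9 1.3 0.3] open 50.1 q [ 0.52  0.63  0.04  2.18 -0.99  0.72  1.78]
tgt [459.3 -49.3  68.5] off [ 0.0154  0.0359 -0.0649] dr [ 0.001 -0.001 -0.001] err in guard axes [  0.8 -30.8  69.2]
```

Orientation reached with good margins. Descend along the approach axis to a 30 mm standoff, then look.

>>> arm_command:
  offset:
    - [0.003,0.006,-0.014]
    - [0.006,0.012,-0.024]
    - [0.009,0.021,-0.0395]
    - [0.009,0.021,-0.0395]
  dr:
    - [0,0,0]
    - [0,0,0]
    - [0,0,0]
    - [0,0,0]
  grip: [0.05,0.05,0.05,0.05]

```text
time_s: 3.7
position: [452.6, -63.2, 93.3]
orientation: [[-0.382, 0.903, 0.198], [0.829, 0.241, 0.505], [0.408, 0.357, -0.84]]
force: [-0.5, 0.8, 0.2]
opening: 49.6
```

```bash
python3 g2.py 0
python3 - <<'E'
from rig import r
import cv2
for n,(x,y,w,h,k) in {"scene":(215,160,80,80,7),"top":(235,145,65,50,12)}.items():
    im=r.grab_frame(n)[:,:,::-1]; cv2.imwrite(f"pics/{n}2.png",im)
    cv2.imwrite(f"pics/{n}2c.png",cv2.resize(im[y:y+h,x:x+w],None,fx=k,fy=k,interpolation=cv2.INTER_CUBIC))
E
```

```text
3.7 pos [452.6 -63.2  93.3] F [-0.5  0.8  0.2] open 49.6 q [ 0.56  0.71 -0.1   2.2  -1.07  0.58  1.85]
tgt [459.3 -49.3  68.5] off [ 0.0067  0.0139 -0.0248] dr [-0.001 -0.002 -0.003] err in guard axes [ -0.5 -11.8  26.7]
```

View pics/scene2c.png

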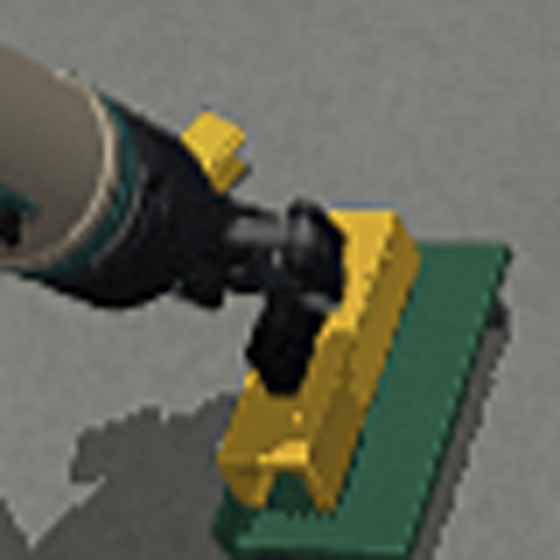

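View pics/top2c.png

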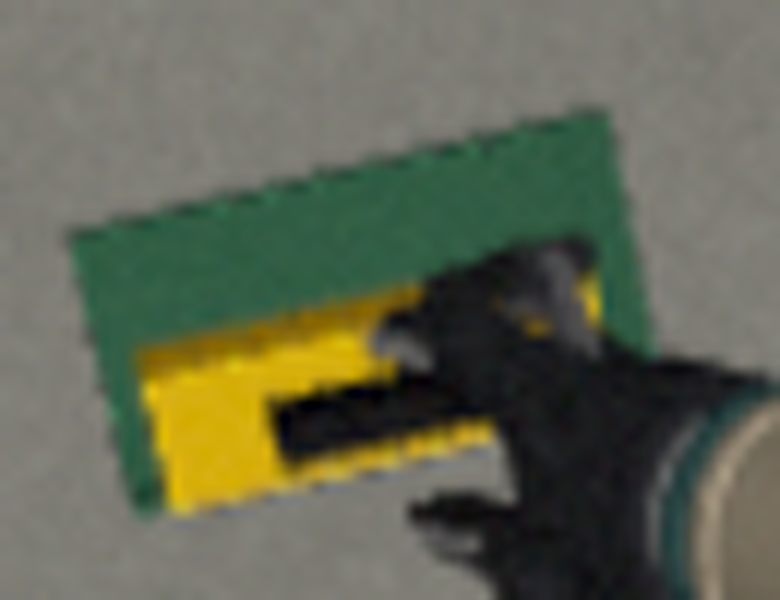

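Top view: fingertips at crop (400,340) and (430,520) straddle the fin's line. Descend the rest and close gently.

>>> arm_command:
  offset:
    - [0.003,0.006,-0.01]
    - [0.005,0.01,-0.018]
    - [0.0067,0.014,-0.0245]
    - [0.0067,0.014,-0.0245]
  dr:
    - [0,0,0]
    - [0,0,0]
    - [0,0,0]
    - [0,0,0]
  grip: [0.05,0.05,0.05,0.05]

```text
time_s: 4.2
position: [459.9, -52.0, 69.0]
orientation: [[-0.38, 0.903, 0.201], [0.831, 0.238, 0.502], [0.406, 0.358, -0.841]]
force: [-0.1, 0.5, 0.8]
opening: 50.1
```

```bash
python3 g2.py 0
```

```text
4.2 pos [459.9 -52.   69. ] F [-0.1  0.5  0.8] open 50.1 q [ 0.64  0.77 -0.25  2.2  -1.08  0.45  1.84]
tgt [459.3 -49.3  68.5] off [-0.0006  0.0027 -0.0004] dr [ 0.001 -0.001  0.001] err in guard axes [ 0.1 -2.7  0.4]
```

>>> arm_command:
  offset:
    - [0,0,0]
    - [0,0,0]
    - [0,0,0]
    - [0,0,0]
  dr:
    - [0,0,0]
    - [0,0,0]
    - [0,0,0]
    - [0,0,0]
  grip: [0.03,0.02,0.005,0.005]
  grip_force: 25

```text
time_s: 4.6
position: [459.8, -52.6, 68.9]
orientation: [[-0.379, 0.903, 0.201], [0.832, 0.238, 0.501], [0.405, 0.357, -0.842]]
force: [-1.1, -2.8, 5.8]
opening: 13.2
```

```bash
python3 g2.py 0
```

```text
4.6 pos [459.8 -52.6  68.9] F [-1.1 -2.8  5.8] open 13.2 q [ 0.64  0.77 -0.25  2.2  -1.08  0.45  1.84]
tgt [459.3 -49.3  68.5] off [-0.0006  0.0033 -0.0004] dr [ 0.002 -0.001  0.002] err in guard axes [-0.1 -3.3  0.5]
```

>>> arm_command:
  offset:
    - [0,0,0]
    - [0,0,0]
    - [0,0,0.01]
    - [0,0,0.025]
    - [0.0,0,0.04]
    - [0.0,0,0.06]
    - [0.0,0,0.08]
    - [0.0,0,0.08]
  dr:
    - [0,0,0]
    - [0,0,0]
    - [0,0,0]
    - [0,0,0]
    - [0,0,0]
    - [0,0,0]
    - [0,0,0]
    - [0,0,0]
  grip: [0.005,0.005,0.005,0.005,0.005,0.005,0.005,0.005]
  grip_force: 90

```text
time_s: 5.4
position: [460.8, -52.2, 150.7]
orientation: [[-0.382, 0.902, 0.203], [0.832, 0.24, 0.5], [0.403, 0.36, -0.842]]
force: [0.2, 0.1, -1.6]
opening: 12.6
```

```bash
cat > g3.py <<'E'
from ik import *
from tgt import Rt,rail,r
import sys
# grip transform: assume TCP relative to guard as at grasp: guard frame tcp offset
a=.45
def target(h,gt=np.array([0.,0,0]),yaw=rail[2],dx=0,dy=0,Rg=None):
    """tool pose so that guard_mid is h above home (home: 129.5)."""
    G,T=Rt(yaw,0); T2=R.from_rotvec(G[:,0]*a).as_matrix()@T
    if Rg is not None: T2=T2@Rg
    mid=np.array([rail[0],rail[1],129.5+h])+G@[dx,dy,0]
    return mid+G@gt,T2,G
G=(R.from_euler("x",0)).as_matrix()
_,T=Rt(0,0); A=R.from_rotvec([a,0,0]).as_matrix()@T
GT=np.array([0,0,26.5])+A[:,2]*18.7+[0,-3,0.5]
if __name__=="__main__":
    h=float(sys.argv[1]); p,T2,G=target(h,GT)
    s=r.read_state(); dr=R.from_matrix(T2@s["orientation"].T).as_rotvec()
    print(s["time_s"],"pos",s["position"].round(1),"F",s["force"].round(1),"open",round(s["opening"],1),"q",s["q"].round(2))
    print("tgt",p.round(1),"off",((p-s["position"])/1000).round(4),"dr",dr.round(3),"err rail axes",(G.T@(s["position"]-p)).round(1))
    if len(sys.argv)>2:
        o=ik(p,T2,1,q0=s["q"]); print("ik",round(o[0][0],4),o[0][1].round(2))
E
python3 g3.py 80 1; python3 g3.py 0 1;python3 - <<'E'
from rig import r
import cv2
for n,(x,y,w,h,k) in {"scene":(205,130,100,100,6)}.items():
    im=r.grab_frame(n)[:,:,::-1]; cv2.imwrite(f"pics/{n}3.png",im)
    cv2.imwrite(f"pics/{n}3c.png",cv2.resize(im[y:y+h,x:x+w],None,fx=k,fy=k,interpolation=cv2.INTER_CUBIC))
E
```

```text
5.4 pos [460.8 -52.2 150.7] F [ 0.2  0.1 -1.6] open 12.6 q [ 0.56  0.59 -0.13  2.17 -0.93  0.64  1.62]
tgt [ 654.  -164.   219.7] off [ 0.1932 -0.1118  0.069 ] dr [-0.023  0.37  -0.371] err rail axes [-204.8   88.8  -69. ]
ik 0.0 [ 0.36  0.77  0.1   1.36 -0.52  1.23  0.55]
5.4 pos [460.8 -52.2 150.7] F [ 0.2  0.1 -1.6] open 12.6 q [ 0.56  0.59 -0.13  2.17 -0.93  0.64  1.62]
tgt [ 654.  -164.   139.7] off [ 0.1932 -0.1118 -0.011 ] dr [-0.023  0.37  -0.371] err rail axes [-204.8   88.8   11. ]
ik 0.0 [ 0.22  0.88  0.36  1.42 -0.74  1.2   0.76]
```

View pics/scene3c.png

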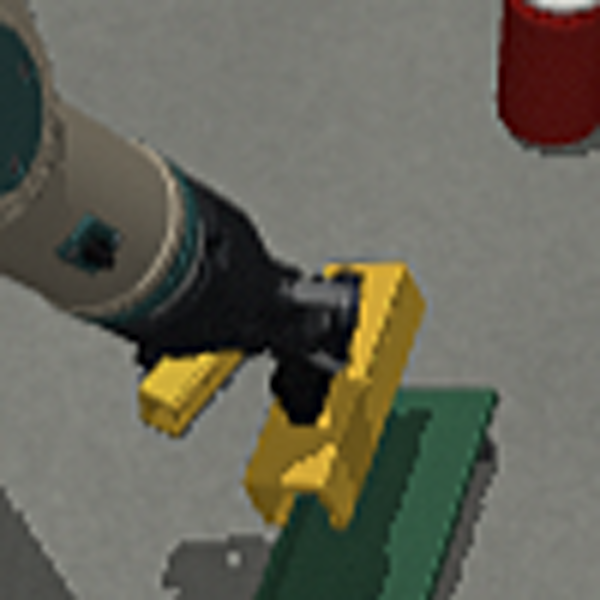

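Lifted (about 1.6 N of weight felt). Carry it to above the rail.

>>> arm_command:
  offset:
    - [0.01,0.0,0.04]
    - [0.04,-0.015,0.07]
    - [0.075,-0.035,0.075]
    - [0.11,-0.055,0.075]
    - [0.145,-0.08,0.075]
    - [0.175,-0.1,0.07]
    - [0.193,-0.112,0.069]
    - [0.193,-0.112,0.069]
  dr:
    - [0,0.04,-0.04]
    - [0,0.1,-0.1]
    - [-0.01,0.17,-0.17]
    - [-0.01,0.24,-0.24]
    - [-0.02,0.31,-0.31]
    - [-0.023,0.37,-0.371]
    - [-0.023,0.37,-0.371]
    - [-0.023,0.37,-0.371]
  grip: [0.005,0.005,0.005,0.005,0.005,0.005,0.005,0.005]

```text
time_s: 6.25
position: [654.1, -165.2, 214.2]
orientation: [[0.108, 0.993, 0.047], [0.893, -0.118, 0.434], [0.436, -0.005, -0.9]]
force: [-0.6, 0.3, -2.5]
opening: 12.5
```

```bash
python3 g3.py 80; python3 g3.py 40
```

```text
6.25 pos [ 654.1 -165.2  214.2] F [-0.6  0.3 -2.5] open 12.5 q [ 0.32  0.78  0.2   1.37 -0.6   1.24  0.62]
tgt [ 654.  -164.   219.7] off [-0.0001  0.0012  0.0054] dr [-0.002 -0.005  0.002] err rail axes [ 0.2 -1.2 -5.4]
6.25 pos [ 654.1 -165.2  214.2] F [-0.6  0.3 -2.5] open 12.5 q [ 0.32  0.78  0.2   1.37 -0.6   1.24  0.62]
tgt [ 654.  -164.   179.7] off [-0.0001  0.0012 -0.0346] dr [-0.002 -0.005  0.002] err rail axes [ 0.2 -1.2 34.6]
```

>>> arm_command:
  offset:
    - [0,0.001,-0.015]
    - [0,0.001,-0.03]
    - [0,0.001,-0.034]
    - [0,0.001,-0.034]
  dr:
    - [0,0,0]
    - [0,-0.005,0]
    - [0,-0.005,0]
    - [0,-0.005,0]
  grip: [0.005,0.005,0.005,0.005]

```text
time_s: 6.65
position: [651.4, -162.2, 182.1]
orientation: [[0.107, 0.993, 0.05], [0.892, -0.118, 0.436], [0.439, -0.002, -0.899]]
force: [-0.3, -0.7, -1.5]
opening: 12.3
```

```bash
python3 g3.py 40
python3 - <<'E'
from rig import r
import cv2
for n,(x,y,w,h,k) in {"scene":(245,185,95,100,6),"top":(255,95,80,45,10)}.items():
    im=r.grab_frame(n)[:,:,::-1]; cv2.imwrite(f"pics/{n}4.png",im)
    c=cv2.resize(im[y:y+h,x:x+w],None,fx=k,fy=k,interpolation=cv2.INTER_CUBIC)
    cv2.imwrite(f"pics/{n}4c.png",c)
E
```

```text
6.65 pos [ 651.4 -162.2  182.1] F [-0.3 -0.7 -1.5] open 12.3 q [ 0.32  0.81  0.19  1.42 -0.62  1.18  0.66]
tgt [ 654.  -164.   179.7] off [ 0.0027 -0.0018 -0.0025] dr [-0.004 -0.001  0.003] err rail axes [-2.9  1.5  2.5]
```

View pics/scene4c.png

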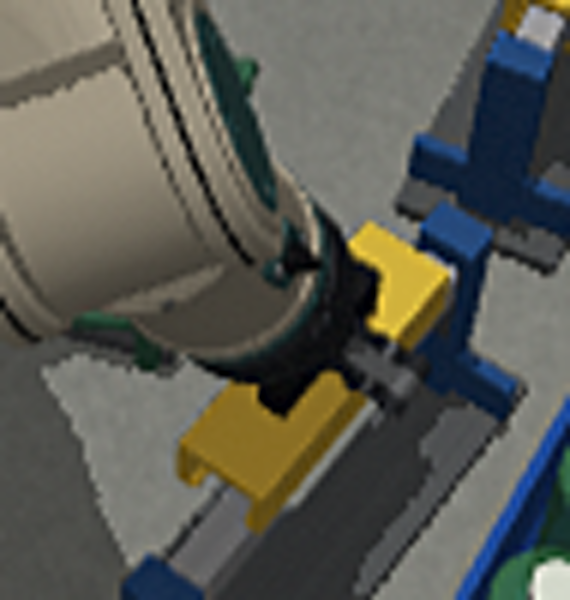

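View pics/top4c.png

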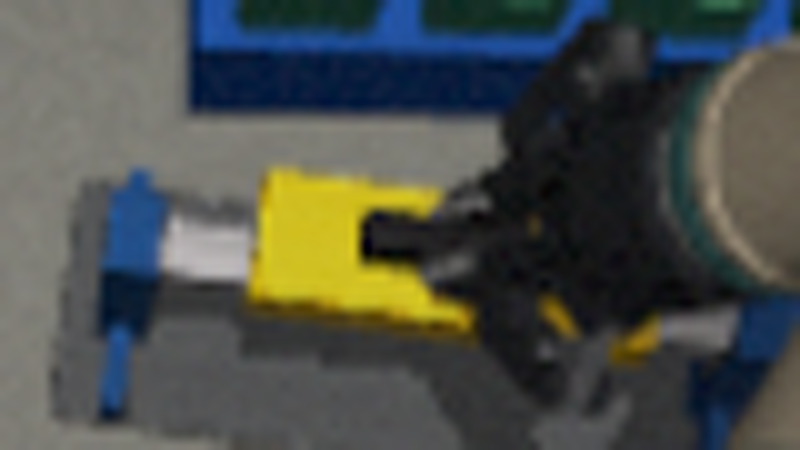

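```bash
cat > fit2.py <<'E'
from h import *
from rig import r
from g3 import *
C={n:r.camera_info(n) for n in("scene","top")}
T=3.5;B=-33.5
S=lambda *c:px(c,245,185,6); Tt=lambda *c:px(c,255,95,10)
obs=[("scene",(-22,70,T),S(365,222)),("scene",(22,70,T),S(452,277)),("scene",(-22,-70,T),S(181,447)),("scene",(22,-70,T),S(255,503)),
("scene",(22,-70,B+1),S(257,537)),("scene",(-22,-70,B+1),S(185,482)),
("top",(22,70,T),Tt(268,168)),("top",(-22,70,T),Tt(248,298)),("top",(-22,-70,B+2),Tt(620,362)),("top",(7,35,33.5),Tt(368,210)),("top",(-7,35,33.5),Tt(363,255))]
def rot(p): return (R.from_euler("z",p[3])*R.from_euler("y",p[4])*R.from_euler("x",p[5])).as_matrix()
s=r.read_state(); 
def res(p,o=obs):
    return np.concatenate([np.concatenate([proj(C[c],rot(p)@np.array(m)+p[:3])[0]-u for c,m,u in o]),(p[4:]/.03)])
G0=target(0)[2]
mid0=s["position"]-G0@GT
f=least_squares(res,[*mid0,rail[2],0,0],loss="soft_l1",x_scale=[10,10,10,.1,.1,.1])
J=np.linalg.inv(f.jac.T@f.jac)
print("expected mid",mid0.round(1)); print("fit",f.x.round(3),"deg",np.degrees(f.x[3:]).round(2)); print(res(f.x)[:-2].reshape(-1,2).round(2))
print("fit minus rail in rail axes",(G0.T@(f.x[:3]-[rail[0],rail[1],129.5])).round(1),"expected",(G0.T@(mid0-[rail[0],rail[1],129.5])).round(1),"yaw diff",np.degrees(f.x[3]-rail[2]).round(2))
E
python3 fit2.py
```

```text
expected mid [ 652.1 -168.   173.7]
fit [ 6.50882e+02 -1.66366e+02  1.67621e+02 -1.23000e-01 -1.20000e-02
  1.30000e-02] deg [-7.05 -0.67  0.77]
[[ 0.37 -0.02]
 [-0.34 -0.53]
 [-0.79 -0.31]
 [ 0.97  0.18]
 [ 0.24  0.79]
 [-1.46  0.29]
 [-0.57  0.03]
 [-0.37 -0.36]
 [ 1.32  0.9 ]
 [-0.28 -0.17]
 [-0.36 -0.59]]
fit minus rail in rail axes [-2.9  2.4 38.1] expected [-1.5  1.  44.2] yaw diff -0.42
```

```bash
python3 g3.py 40; python3 g3.py 29
```

```text
6.75 pos [ 652.7 -162.9  183.8] F [ 0.5 -0.  -1.8] open 12.3 q [ 0.32  0.81  0.19  1.41 -0.62  1.18  0.66]
tgt [ 654.  -164.   179.7] off [ 0.0014 -0.0012 -0.0042] dr [-0.003  0.002  0.003] err rail axes [-1.5  1.   4.2]
6.75 pos [ 652.7 -162.9  183.8] F [ 0.5 -0.  -1.8] open 12.3 q [ 0.32  0.81  0.19  1.41 -0.62  1.18  0.66]
tgt [ 654.  -164.   168.7] off [ 0.0014 -0.0012 -0.0152] dr [-0.003  0.002  0.003] err rail axes [-1.5  1.  15.2]
```

>>> arm_command:
  offset:
    - [0.002,-0.002,0]
    - [0.002,-0.002,-0.004]
    - [0.002,-0.002,-0.008]
    - [0.002,-0.002,-0.012]
    - [0.002,-0.002,-0.012]
  dr:
    - [0,0,0.003]
    - [0,0,0.003]
    - [0,0,0.003]
    - [0,0,0.003]
    - [0,0,0.003]
  grip: [0.005,0.005,0.005,0.005,0.005]

```text
time_s: 7.25
position: [654.3, -164.8, 170.7]
orientation: [[0.103, 0.993, 0.051], [0.893, -0.115, 0.435], [0.438, 0.0, -0.899]]
force: [-1.1, 0.1, -0.8]
opening: 12.7
```

```bash
python3 g3.py 29
python3 - <<'E'
from rig import r
import cv2
for n,(x,y,w,h,k) in {"scene":(265,215,65,70,8),"top":(255,95,80,45,10)}.items():
    im=r.grab_frame(n)[:,:,::-1]; cv2.imwrite(f"pics/{n}5.png",im)
    c=cv2.resize(im[y:y+h,x:x+w],None,fx=k,fy=k,interpolation=cv2.INTER_CUBIC)
    cv2.imwrite(f"pics/{n}5c.png",c)
E
```

```text
7.25 pos [ 654.3 -164.8  170.7] F [-1.1  0.1 -0.8] open 12.7 q [ 0.32  0.83  0.19  1.41 -0.62  1.16  0.67]
tgt [ 654.  -164.   168.7] off [-0.0003  0.0008 -0.002 ] dr [-0.003  0.001 -0.   ] err rail axes [ 0.4 -0.8  2. ]
```

View pics/scene5c.png

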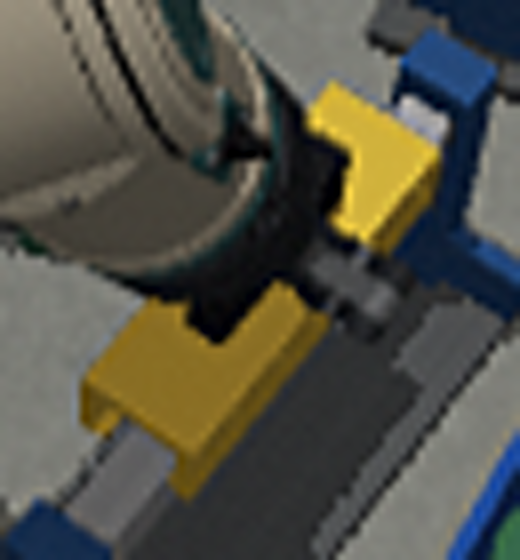

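View pics/top5c.png

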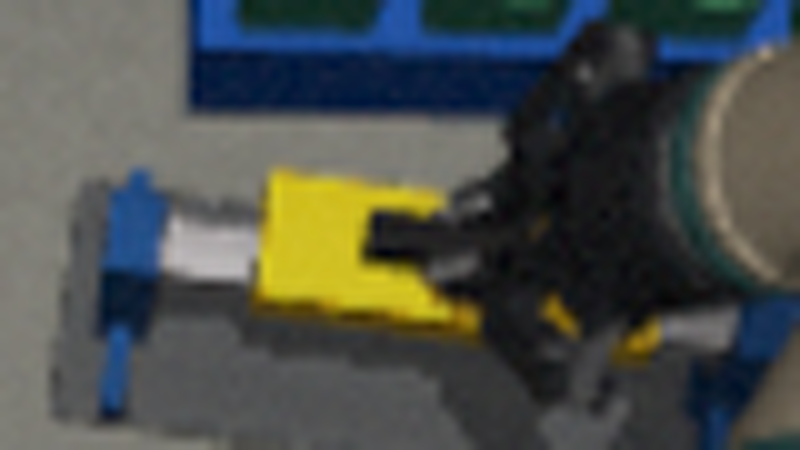

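>>> arm_command:
  offset:
    - [0,0,-0.003]
    - [0,0,-0.006]
    - [0,0,-0.008]
    - [0,0,-0.008]
  dr:
    - [0,0,0]
    - [0,0,0]
    - [0,0,0]
    - [0,0,0]
  grip: [0.005,0.005,0.005,0.005]

```text
time_s: 7.75
position: [654.6, -165.0, 163.1]
orientation: [[0.103, 0.993, 0.051], [0.893, -0.115, 0.435], [0.438, 0.001, -0.899]]
force: [-0.4, 0.2, -2.0]
opening: 12.4
```

```bash
python3 g3.py 15
```

```text
7.75 pos [ 654.6 -165.   163.1] F [-0.4  0.2 -2. ] open 12.4 q [ 0.32  0.83  0.19  1.42 -0.62  1.15  0.68]
tgt [ 654.  -164.   154.7] off [-0.0005  0.001  -0.0084] dr [-0.003  0.001 -0.   ] err rail axes [ 0.6 -0.9  8.4]
```

>>> arm_command:
  offset:
    - [0,0,-0.003]
    - [0,0,-0.006]
    - [0,0,-0.008]
    - [0,0,-0.008]
  dr:
    - [0,0,0]
    - [0,0,0]
    - [0,0,0]
    - [0,0,0]
  grip: [0.005,0.005,0.005,0.005]

```text
time_s: 8.15
position: [654.5, -164.9, 155.2]
orientation: [[0.103, 0.993, 0.051], [0.893, -0.115, 0.435], [0.438, 0.001, -0.899]]
force: [-0.5, 0.4, -1.3]
opening: 12.1
```

```bash
python3 g3.py 15;  python3 - <<'E'
from rig import r
import cv2
for n,(x,y,w,h,k) in {"scene":(265,215,65,70,8)}.items():
    im=r.grab_frame(n)[:,:,::-1]; cv2.imwrite(f"pics/{n}6.png",im)
    c=cv2.resize(im[y:y+h,x:x+w],None,fx=k,fy=k,interpolation=cv2.INTER_CUBIC)
    cv2.imwrite(f"pics/{n}6c.png",c)
E
```

```text
8.15 pos [ 654.5 -164.9  155.2] F [-0.5  0.4 -1.3] open 12.1 q [ 0.33  0.84  0.18  1.42 -0.63  1.14  0.69]
tgt [ 654.  -164.   154.7] off [-0.0004  0.0009 -0.0005] dr [-0.003  0.001 -0.001] err rail axes [ 0.5 -0.8  0.5]
```

View pics/scene6c.png

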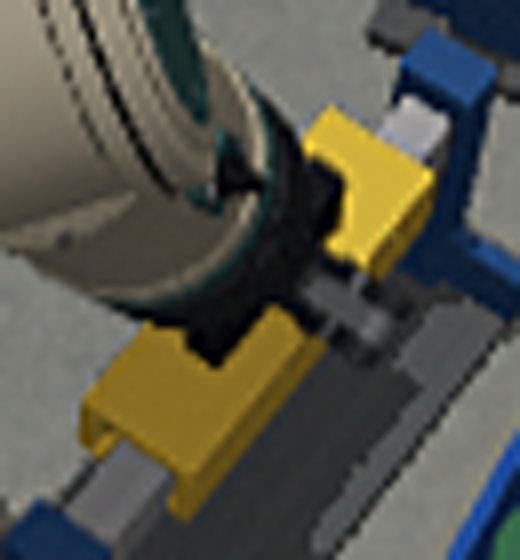

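>>> arm_command:
  offset:
    - [0,0,-0.003]
    - [0,0,-0.006]
    - [0,0,-0.009]
    - [0,0,-0.012]
    - [0,0,-0.012]
  dr:
    - [0,0,0]
    - [0,0,0]
    - [0,0,0]
    - [0,0,0]
    - [0,0,0]
  grip: [0.005,0.005,0.005,0.005,0.005]

```text
time_s: 8.7
position: [654.5, -165.0, 143.4]
orientation: [[0.103, 0.993, 0.051], [0.893, -0.115, 0.435], [0.438, 0.001, -0.899]]
force: [-2.9, -0.5, 3.9]
opening: 12.1
```

>>> arm_command:
  offset:
    - [0,0,-0.003]
    - [0,0,-0.006]
    - [0,0,-0.008]
    - [0,0,-0.008]
  dr:
    - [0,0,0]
    - [0,0,0]
    - [0,0,0]
    - [0,0,0]
  grip: [0.005,0.005,0.005,0.005]

```text
time_s: 9.1
position: [654.6, -164.9, 136.0]
orientation: [[0.103, 0.993, 0.052], [0.893, -0.115, 0.435], [0.438, 0.001, -0.899]]
force: [-3.6, 0.2, 6.1]
opening: 12.5
```

Force rises about 0.3 N/mm: the bar is sinking under the perched guard, as described. Continue to the stop.

>>> arm_command:
  offset:
    - [0,0,-0.003]
    - [0,0,-0.006]
    - [0,0,-0.006]
  dr:
    - [0,0,0]
    - [0,0,0]
    - [0,0,0]
  grip: [0.005,0.005,0.005]

```text
time_s: 9.4
position: [654.8, -164.9, 130.5]
orientation: [[0.102, 0.993, 0.052], [0.893, -0.115, 0.435], [0.438, 0.002, -0.899]]
force: [-4.0, -0.3, 8.0]
opening: 12.4
```

>>> arm_command:
  offset:
    - [0,0,-0.001]
    - [0,0,-0.002]
    - [0,0,-0.003]
  dr:
    - [0,0,0]
    - [0,0,0]
    - [0,0,0]
  grip: [0.005,0.005,0.005]

```text
time_s: 9.7
position: [655.4, -165.0, 129.4]
orientation: [[0.101, 0.993, 0.054], [0.893, -0.115, 0.436], [0.439, 0.004, -0.898]]
force: [-4.3, -0.2, 17.4]
opening: 12.3
```

>>> arm_command:
  offset:
    - [0,0,-0.001]
    - [0,0,-0.002]
    - [0,0,-0.003]
  dr:
    - [0,0,0]
    - [0,0,0]
    - [0,0,0]
  grip: [0.005,0.005,0.005]

```text
time_s: 10.0
position: [655.5, -164.8, 126.8]
orientation: [[0.101, 0.993, 0.054], [0.893, -0.114, 0.436], [0.439, 0.004, -0.898]]
force: [-5.6, 0.7, 16.0]
opening: 12.2
```

>>> arm_command:
  offset:
    - [-0.001,0,-0.001]
    - [-0.001,0,-0.003]
    - [-0.001,0,-0.005]
  dr:
    - [0,0,0]
    - [0,0,0]
    - [0,0,0]
  grip: [0.005,0.005,0.005]

```text
time_s: 10.3
position: [654.6, -164.7, 120.0]
orientation: [[0.101, 0.993, 0.054], [0.893, -0.115, 0.435], [0.438, 0.004, -0.899]]
force: [-2.5, 0.5, 6.9]
opening: 12.4
```

>>> arm_command:
  offset:
    - [0,0,-0.002]
    - [0,0,-0.003]
    - [0,0,-0.003]
  dr:
    - [0,0,0]
    - [0,0,0]
    - [0,0,0]
  grip: [0.005,0.005,0.005]

```text
time_s: 10.6
position: [654.7, -164.7, 116.7]
orientation: [[0.101, 0.993, 0.053], [0.893, -0.115, 0.435], [0.438, 0.004, -0.899]]
force: [-3.6, 0.8, 8.0]
opening: 12.6
```

The force dropped from 17.4 to 6.9 N while advancing: it snapped. Push to the stop to make sure it is fully home.

>>> arm_command:
  offset:
    - [0,0,-0.002]
    - [0,0,-0.004]
    - [0,0,-0.005]
  dr:
    - [0,0,0]
    - [0,0,0]
    - [0,0,0]
  grip: [0.005,0.005,0.005]

```text
time_s: 10.9
position: [654.7, -164.7, 115.8]
orientation: [[0.1, 0.993, 0.055], [0.892, -0.114, 0.437], [0.441, 0.005, -0.898]]
force: [-9.9, -0.8, 30.8]
opening: 12.8
```

>>> arm_command:
  offset:
    - [0,0,0.004]
    - [0,0,0.009]
    - [0,0,0.014]
    - [0,0,0.019]
    - [0,0,0.024]
    - [0,0,0.024]
  dr:
    - [0,0,0]
    - [0,0,0]
    - [0,0,0]
    - [0,0,0]
    - [0,0,0]
    - [0,0,0]
  grip: [0.005,0.005,0.005,0.005,0.005,0.005]

```text
time_s: 11.5
position: [654.6, -164.8, 135.2]
orientation: [[0.102, 0.993, 0.053], [0.893, -0.115, 0.434], [0.438, 0.003, -0.899]]
force: [1.1, 2.0, 1.9]
opening: 12.5
```

>>> arm_command:
  offset:
    - [0,0,0.002]
    - [0,0,0.003]
    - [0,0,0.003]
    - [0,0,0.003]
    - [0,0,0.003]
  dr:
    - [0,0,0]
    - [0,0,0]
    - [0,0,0]
    - [0,0,0]
    - [0,0,0]
  grip: [0.005,0.005,0.02,0.04,0.05]
  grip_force: 25

```text
time_s: 12.0
position: [653.2, -165.9, 137.0]
orientation: [[0.104, 0.993, 0.051], [0.894, -0.116, 0.434], [0.437, 0.001, -0.9]]
force: [0.1, -0.1, 0.5]
opening: 48.0
```

>>> arm_command:
  offset:
    - [0,0,0]
    - [-0.0005,-0.004,0.009]
    - [-0.001,-0.013,0.027]
    - [-0.002,-0.026,0.055]
    - [-0.004,-0.045,0.09]
    - [-0.03,-0.045,0.12]
    - [-0.06,-0.03,0.15]
    - [-0.09,-0.02,0.17]
  dr:
    - [0,0,0]
    - [0,0,0]
    - [0,0,0]
    - [0,0,0]
    - [0,0,0]
    - [0,0,0]
    - [0,0,0]
    - [0,0,0]
  grip: [0.05,0.05,0.05,0.05,0.05,0.05,0.05,0.05]

```text
time_s: 12.8
position: [563.3, -185.5, 310.2]
orientation: [[0.102, 0.993, 0.055], [0.894, -0.116, 0.433], [0.437, 0.005, -0.9]]
force: [0.6, -0.0, 0.9]
opening: 50.0
```

>>> arm_command:
  offset:
    - [-0.03,0.04,0.03]
    - [-0.06,0.08,0.06]
    - [-0.09,0.12,0.07]
    - [-0.12,0.16,0.07]
    - [-0.13,0.2,0.07]
    - [-0.14,0.24,0.07]
    - [-0.14,0.28,0.07]
    - [-0.14,0.28,0.07]
  dr:
    - [0,0,0]
    - [0,0,0]
    - [0,0,0]
    - [0,0,0]
    - [0,0,0]
    - [0,0,0]
    - [0,0,0]
    - [0,0,0]
  grip: [0.05,0.05,0.05,0.05,0.05,0.05,0.05,0.05]

```text
time_s: 13.6
position: [421.9, 100.1, 379.0]
orientation: [[0.094, 0.994, 0.049], [0.893, -0.106, 0.437], [0.44, 0.003, -0.898]]
force: [0.6, -1.0, 0.2]
opening: 50.2
```

Run:
```python
from rig import r
import cv2
for n,(x,y,w,h,k) in {"scene":(245,210,95,110,5),"top":(255,95,80,55,10)}.items():
    im=r.grab_frame(n)[:,:,::-1]; cv2.imwrite(f"pics/{n}7.png",im)
    cv2.imwrite(f"pics/{n}7c.png",cv2.resize(im[y:y+h,x:x+w],None,fx=k,fy=k,interpolation=cv2.INTER_CUBIC))
    cv2.imwrite(f"pics/{n}7b.png",cv2.resize(im,(800,600),interpolation=cv2.INTER_CUBIC))
s=r.read_state();print(s["time_s"],s["position"],s["force"],abs(s["dq"]).max())
```

```text
13.7 [423.68772368  95.09433709 378.31416126] [-0.509488   -0.07876456 -0.31921222] 0.03319835531898041
```

View pics/scene7b.png

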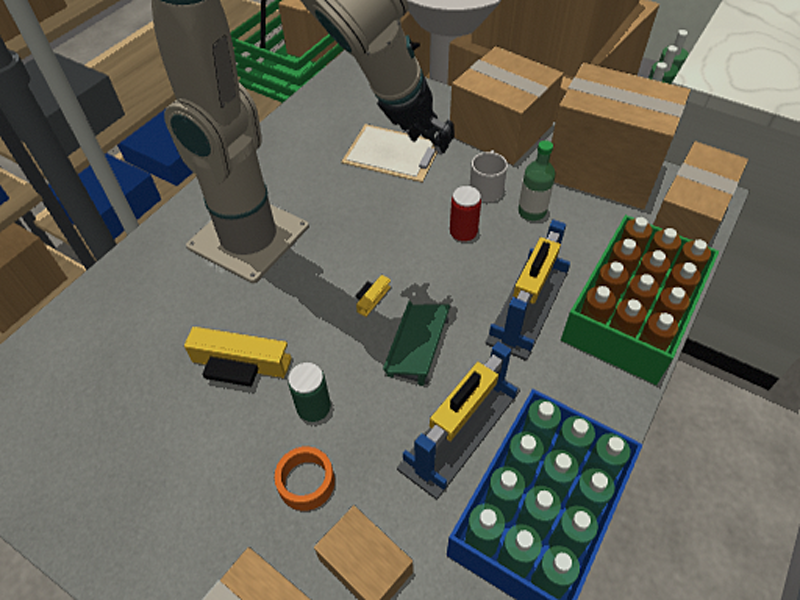

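View pics/scene7c.png

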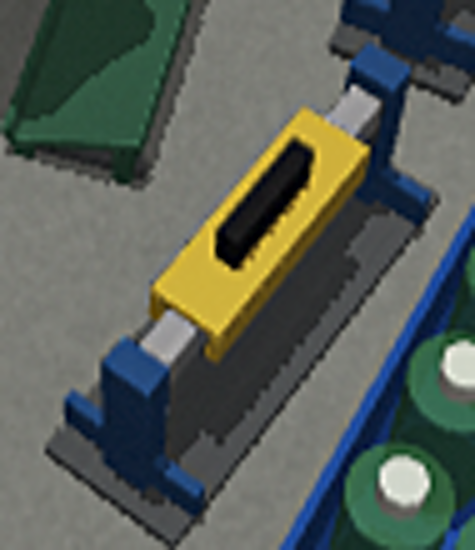

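View pics/top7c.png

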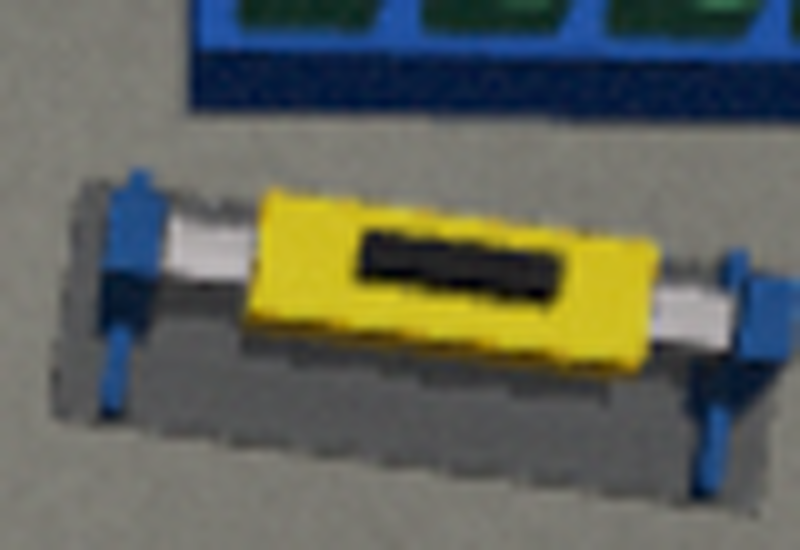

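Guard is centred (bar gaps 85 and 80 px in the top crop), with fin up. Verify its height with a quick fit.

Run:
```python
from h import *
from rig import r
rail=np.load("fit.npz")["rail"]
C={n:r.camera_info(n) for n in("scene","top")}
T=3.5
S=lambda *c:px(c,245,210,5); Tt=lambda *c:px(c,255,95,10)
obs=[("scene",(-22,70,T),S(303,107)),("scene",(22,70,T),S(370,153)),("scene",(-22,-70,T),S(153,285)),("scene",(22,-70,T),S(213,335)),
("top",(22,70,T),Tt(265,188)),("top",(-22,70,T),Tt(245,320)),("top",(22,-70,T),Tt(658,240)),("top",(-22,-70,T),Tt(642,368))]
rot=lambda p:R.from_euler("z",p[3]).as_matrix()
res=lambda p:np.concatenate([proj(C[c],rot(p)@np.array(m)+p[:3])[0]-u for c,m,u in obs])
f=least_squares(res,[rail[0],rail[1],130,rail[2]],loss="soft_l1",x_scale=[10,10,10,.1])
M=R.from_euler("z",rail[2]).as_matrix()
print(f.x.round(2),np.degrees(f.x[3]-rail[2]).round(2),(M.T@(f.x[:3]-[rail[0],rail[1],129.5])).round(1)); print(res(f.x).reshape(-1,2).round(2))
```

```text
[ 6.5366e+02 -1.6901e+02  1.2675e+02 -1.3000e-01] -0.66 [ 0.2  0.1 -2.7]
[[-0.04 -0.13]
 [-0.1  -0.63]
 [-1.16  0.49]
 [ 0.49  0.32]
 [-0.17 -0.13]
 [ 0.03 -1.08]
 [-0.1   0.52]
 [-0.23 -0.02]]
```

Height fits home (127 vs 129.5 mm; perched would be 144.5), centred within 1 mm. Hand in.

```bash
python3 -c "
from rig import r
print(r.sign_off())"
```

```text
the job is handed in; nothing more can be done
None
```

The yellow guard is on the bare rail, grip up and fully home. I handed the job in at about 13.7 s of the 45 s allowed.

- **Grasp:** I took the middle-sized guard off the green rest by its black fin. The gripper leaned about 26° along the fin because joints 5 and 6 were at their limits with a straight approach.
- **Snap:** Pressing down, the bar sank on its spring at about 0.3 N/mm until it reached its stop. The force rose to 17.4 N and then fell to 6.9 N as the guard passed the catches. I pushed on to 31 N against the stop to make sure it was seated. Then I let the bar rise with the guard before opening the fingers.
- **Final check on the images:** The guard is within about 1 mm of midway between the posts and 0.7° off the bar's direction. `guard_mid` measured about 127 mm high; home is 129.5 mm and still perched on the catches would be 144.5 mm. The 2.7 mm gap is a little over the stated 2 mm calibration error.
- **Disagreement:** While hovering over the rail, the camera height was about 6 mm below the height from the arm's readings. I relied on the force readings for the descent.
- **Other objects:** The cans, bottle, mug, tape and carton look unmoved in the last picture. The arm stood clear and touched nothing.

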